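Tighten the retaining ring of a close-up lens with a pin spanner

TASK

The retaining ring of the close-up lens in the wooden clamp has come loose. Take the pin spanner from its stand, seat both pins fully in two opposite holes of the ring before turning anything, tighten the ring clockwise (seen from above) fully home to its stop without forcing it, then put the spanner back upright in its stand with both pins down in the sockets and let go. Work gently, keep the gripper itself off the lens, and leave the other things on the desk where they are.

Things in the scene. Friction and masses are not known exactly. Their poses are not given: they have to be found in the camera images.
- spanner: pin spanner, 0.15 kg, kept upright, pins down. Origin midway between the pin tips, z up, x along the line of the pins. Steel crossbar 72 (x) x 18 (y) mm, 12 to 26 mm above the tips; above it a black flat grip 36 mm wide (x), 16 mm thick (y), 26 to 84 mm above the tips: grip it across the 16 mm (fingers close along y). Starts standing in the stand. A half turn about z is the same
- pin_a (a point): tip of the spanner's pin at its +x end: steel pin 5 mm in diameter, 12 mm free length below the crossbar, 28 mm from the spanner's axis
- pin_b (a point): tip of the spanner's other pin, at its -x end; the pins are 56 mm apart
- lens_clamp: fixed wooden clamp, base 130 x 130 x 18 mm, jaws up to 58 mm high at y = +50 and -50 mm, holding a lens face up: black barrel 85 mm in diameter, rim 81 mm above the table. Origin at the centre of the base's underside, on the lens axis, z up. The lens is clamped at any rotation: this pose does not tell where the ring's holes stand
- ring_centre (a point): point on the lens axis level with the upper face of the flat aluminium retaining ring, 80 mm above the table (axes of the clamp, not of the ring). Ring: outer diameter 73, inner 40 mm (glass inside); eight round holes 8 mm in diameter, 8 mm deep, 0.8 mm chamfer, every 45 degrees on a 56 mm circle; find them by eye or by feel (pins resting lightly, turn until both drop in)
- ring (a joint): rotation of the retaining ring in rad, positive clockwise seen from above: 0 is fully home, -0.6 means it must still turn 0.6 clockwise. Zero is relative to the lens, so it does not tell where the holes stand. Turning takes a steady 0.2 N m of friction; at 0 the torque climbs steeply (0.4 to 0.5 N m is tight; 1 N m is forcing it). The ring stays where it is left
- tool_stand: fixed wooden stand for the spanner, 110 (x) x 60 (y) x 30 mm high, with two sockets 13 mm in diameter, 22 mm deep, at x = +28 and -28 mm on its centre line. Origin at the centre of its underside, z up. With the spanner home the crossbar rests on its top, pin tips 18 mm above the table
- stand_top (a point): centre of the stand's top face, midway between the sockets, 30 mm above the table
- paint_jar1: bystander: paint jar 34 mm in diameter, 45 mm tall; origin at the centre of its underside
- paint_jar2: bystander: paint jar 34 mm in diameter, 45 mm tall; origin at the centre of its underside
- water_bottle: bystander: clear bottle 66 mm in diameter, 200 mm tall; origin at the centre of its underside
- cup: bystander: paper cup 72 mm in diameter, 85 mm tall; origin at the centre of its underside
- figure: bystander: model robot figure, about 145 mm tall, 90 mm wide; origin at the centre of its underside
- sprue: bystander: flat white frame of kit parts, 156 x 106 x 7 mm; origin at the centre of its underside
- brush: bystander: brush lying on the table; origin on its underside
There are look-alikes about, which are no part of the job. Of the things that look like the spanner, the smallest one is meant.

How it is judged:
By the outcome, as a careful person would: the job done as asked, in the order asked, and still so for the second after the job is handed in, with the robot touching nothing.
It also fails if it takes over 72 s, if anything falls off the work surface, if the arm or the gripper's body presses on something with over 40 N, if the wrist force passes 120 N, or if a joint passes its speed limit or range.

ROBOT

A 6-joint arm with a two-finger parallel gripper is mounted at the origin on the work surface. World frame = base frame: x ahead of the robot, y to its left, z up, the work surface at z = 0. Lengths are in m, angles in rad, forces in N, time in s.
With the tool pointing down it reaches from about 0.325 to 0.9 m from the base axis. Payload 6.1 kg.
Tool frame: the origin (TCP) lies at the very end of the fingers, on their centre line; the grasp point (between the pads) lies behind it (ctrl.grip_depth is the z of the grasp point in the tool frame, in m); z points along the fingers, y is the line along which they close (so a half turn about z gives the same grasp; the last joint's range is limited). The gripper opens to 85 mm and grips with 20 to 120 N. Pads are 22 mm wide; open, the fingers measure 114 mm over their backs; the gripper's body (76 mm by 85 mm) begins 54 mm behind the grasp point. The pads swing forward as they close: fully open they stand 13 mm farther back than shut.
Start: joints at [-1.227, 0.22, 1.526, -0, 1.395, -0.126], TCP at [0.283, -0.557, 0.198] pointing down, gripper open.
Joint ranges: [-2.98, 2.98], [-0.91, 2.08], [0.09, 2.57], [-1.24, 4.39], [0.2, 2.65], [-2.68, 2.68]. Speed limits (rad/s): [2.57, 2.57, 3.01, 3.14, 3.14, 3.14].

INTERFACE

Orientations are given as a unit quaternion [w, x, y, z].
In Python, from rig import state, read_camera, camera_info, ctrl gives the robot as it stands.
- The arm moves only by the tool servo_tool, never from a script. Its argument "targets" is a list of rows, each a list of 3 entries, a list of its own where there are three numbers: the closure, from 0 (fully open) to 1 (shut), then the shift along the tool's x, y, z in mm, then the turn about the tool's z in degrees. A call has 1 to 20 rows; each row is the pose to reach, as a shift and turn from the pose commanded when the call began, along the tool's axes at that moment; what a row does not reach only later rows make up. A row lasts 1/12 s, in which the tool goes at most 41.7 mm and 7.16 degrees, less where a joint would pass 70% of its speed; a pose out of reach is approached as far as the arm can. A call with a gripper value outside its range is refused whole. The fingers move at their own pace and stop on an object; the grip force is fixed at half the most. Time passes only in rows, so rows that repeat a pose let the fingers close. It gives the time, the measured TCP pose, the force, the opening and the grip force at its end, in the units of the state.
- state(): the state, without advancing time (a new reading comes with each control period).
- read_camera(name): name is "side" or "top" or "wrist"; returns the picture (400x640x3 uint8, blue, green, red); there is no depth.
- camera_info(name): a dict with "fx", "fy", "cx", "cy" (pixels), "world_to_cam" (4x4, takes a point from world to camera coordinates). Camera axes: x right, y up, looking along -z (the intrinsics and any distortion apply to the point x, -y, -z); pixel columns grow to the right and rows downward; lengths in m; the calibration is good to about 2 mm. The wrist camera is an equidistant fisheye: a pixel r from the principal point sees the ray r / f radians off the axis. A picture is of the moment at which its call begins: read the wrist's pose just before it. camera_info takes no time and is no camera call; for the wrist camera it gives the pose at the moment of the call.
- ctrl.finish_job(): hands the job in; it is judged then, once.
The state is a dict: "clock": time; "qpos": joint angles; "dq": joint speeds; "joint_efforts": joint torques, N m; "ee_pos": TCP position; "tcp_rot": TCP orientation; "ft_force": force on the tool from outside, world axes, zero at the start; "ft_torque": the same for the moment, N m; "width": opening from 0.0 (shut) to 1.0 (fully open); "finger_force": force on a finger pad.
Only numpy, scipy, OpenCV 4.12 (cv2) and the standard library are available. Lean on these libraries where they do the work, as an engineer would, in place of code of your own. Each camera call takes 0.05 s, during which the arm holds its last target. There are 200 camera calls.

## Working session

There is one attempt and no reset: what is moved stays moved. The work goes in short steps, Python scripts to look and compute and a tool call to move; the robot and the scene stay as the last step left them, time stands still between calls to the robot, and variables do not carry over. Pictures are saved under pics/ and viewed, at most 10 in all, crops included, and the job is handed in when it is done.

Besides the shell and the picture viewer there is one more tool, called after "Request:" by a JSON object that holds its "api" and its "payload". servo_tool: Moves the arm, as the interface text tells. Its arguments: {"type":"object","properties":{"targets":{"type":"array"}},"required":["targets"]}

```bash
mkdir -p pics; ls; python3 - <<'E'
from rig import state, read_camera, camera_info, ctrl
import cv2, numpy as np
s=state(); print(s); print(ctrl.grip_depth)
for n in ["side","top","wrist"]:
    i=camera_info(n); print(n,{k:(np.round(v,3).tolist()) for k,v in i.items()})
    cv2.imwrite(f"pics/{n}0.png",read_camera(n))
E
```

```text
pics
{'clock': 0.0, 'qpos': array([-1.22709133e+00,  2.21229664e-01,  1.52765528e+00, -3.93116700e-06,
        1.39467815e+00, -1.26100952e-01]), 'dq': array([ 9.41586562e-04, -1.63655505e-04, -1.60958542e-03,  4.31383928e-04,
       -1.68100734e-03, -1.91699159e-05]), 'joint_efforts': array([-1.64387457e-03, -4.96906865e+01, -3.89394736e+01, -1.93146088e-04,
        1.10956377e-02,  1.30134563e-05]), 'ee_pos': array([ 0.28270838, -0.55663899,  0.19707373]), 'tcp_rot': array([-9.79185912e-04,  9.72536375e-01,  2.32748851e-01, -1.08906149e-04]), 'ft_force': array([ 0.19462334,  0.39616982, -0.56060969]), 'ft_torque': array([-0.03651852, -0.00581505,  0.00926295]), 'finger_force': 0.0, 'width': 0.9996826264078722}
-0.0187
side {'fx': 414.252, 'fy': 414.252, 'cx': 323.748, 'cy': 198.942, 'world_to_cam': [[-0.909, -0.417, 0.004, 0.504], [0.277, -0.597, 0.753, -0.243], [-0.311, 0.686, 0.658, -1.034], [0.0, 0.0, 0.0, 1.0]]}
top {'fx': 474.437, 'fy': 474.437, 'cx': 320.281, 'cy': 201.349, 'world_to_cam': [[0.005, -1.0, -0.002, -0.019], [0.997, 0.005, 0.083, -0.551], [-0.083, -0.002, 0.997, -1.239], [0.0, 0.0, 0.0, 1.0]]}
wrist {'fx': 309.707, 'fy': 309.707, 'cx': 315.773, 'cy': 200.028, 'world_to_cam': [[0.452, -0.892, -0.003, -0.625], [0.854, 0.434, -0.286, 0.036], [0.256, 0.127, 0.958, -0.38], [0.0, 0.0, 0.0, 1.0]]}
```

View pics/top0.png

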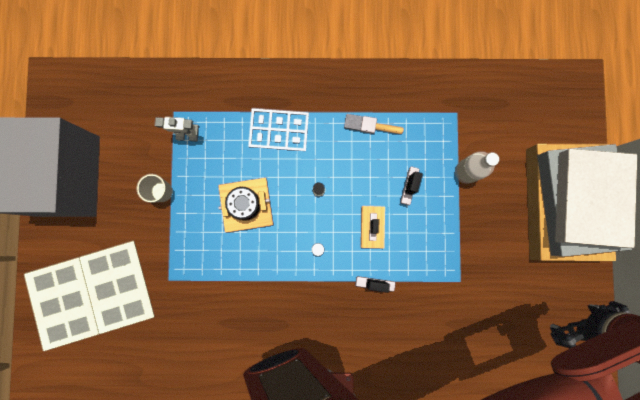

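View pics/side0.png

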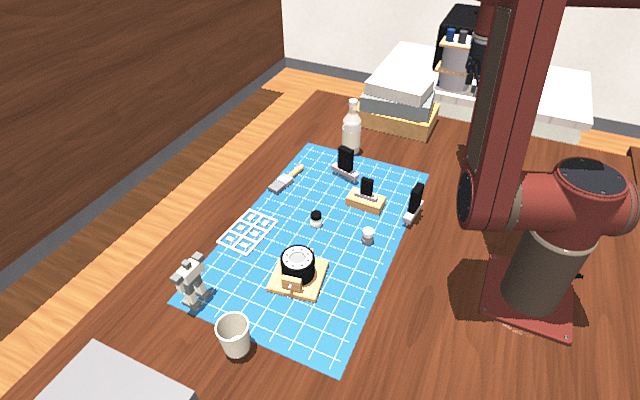

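Top view: three spanner-like tools. One is in the stand at (373,226), one stands at (412,186), and one is at (376,285). The one in the stand looks smallest and fits the description "starts standing in the stand". The lens clamp is at (245,205). I'll confirm with an enlarged crop and compute positions.

```bash
cat > h.py <<'E'
from rig import state, read_camera, camera_info, ctrl
import cv2, numpy as np
def ray(i,px,fish=False):
    u=(np.asarray(px,float)-[i["cx"],i["cy"]])/[i["fx"],i["fy"]]
    if fish:
        r=np.hypot(*u); d=np.array([*(u/max(r,1e-9)*np.sin(r)),np.cos(r)])
    else: d=np.array([*u,1.])
    d=d*[1,-1,-1]
    T=np.array(i["world_to_cam"]); R=T[:3,:3]
    return -R.T@T[:3,3], R.T@d
def plane(i,px,z,fish=False):
    c,d=ray(i,px,fish); return c+d*(z-c[2])/d[2]
def proj(i,P,fish=False):
    T=np.array(i["world_to_cam"]); p=(T[:3,:3]@np.asarray(P)+T[:3,3])*[1,-1,-1]
    if fish:
        r=np.hypot(p[0],p[1]); k=np.arctan2(r,p[2])/r
        return np.array([p[0]*k*i["fx"]+i["cx"],p[1]*k*i["fy"]+i["cy"]])
    return p[:2]/p[2]*[i["fx"],i["fy"]]+[i["cx"],i["cy"]]
E
python3 - <<'E'
from h import *
im=cv2.imread("pics/top0.png"); i=camera_info("top")
hsv=cv2.cvtColor(im,cv2.COLOR_BGR2HSV)
m=cv2.inRange(hsv,(12,90,140),(28,255,255)); m[:,:200]=0;m[:,470:]=0;m[:110]=0;m[300:]=0
for c in cv2.findContours(m,0,2)[0]:
    if cv2.contourArea(c)>80:
        r=cv2.minAreaRect(c); print(r, plane(i,r[0],0.03)[:2],plane(i,r[0],0.018)[:2])
        print(np.round([plane(i,p,0.03)[:2] for p in cv2.boxPoints(r)],3).tolist())
for p,z in (((373,226),.1),((412,186),.08),((376,285),.08),((242,204),.08)): print(p,plane(i,p,z))
s=cv2.imread("pics/side0.png")
a=cv2.resize(im[150:300,330:450],None,fx=3.3,fy=3.3,interpolation=2);b=cv2.resize(s[135:235,325:435],None,fx=3.6,fy=3.6,interpolation=2)
o=np.zeros((495,800,3),np.uint8);o[:a.shape[0],:a.shape[1]]=a[:495];o[:b.shape[0],400:400+b.shape[1]]=b[:495]
cv2.imwrite("pics/c1.png",o)
E
```

```text
((372.0, 226.5), (41.0, 22.0), 90.0) [ 0.48520235 -0.15284116] [ 0.48556547 -0.15412545]
[[0.539, -0.124], [0.539, -0.182], [0.432, -0.181], [0.431, -0.124]]
((245.31997680664062, 204.739990234375), (48.22468566894531, 47.94184112548828), 81.8698959350586) [0.54098395 0.18165771] [0.54188259 0.18358469]
[[0.595, 0.255], [0.614, 0.129], [0.487, 0.109], [0.469, 0.234]]
((388.8800354003906, 128.1599884033203), (26.83281898498535, 6.260991096496582), 10.304845809936523) [ 0.74846193 -0.19906361] [ 0.75135241 -0.20079164]
[[0.746, -0.162], [0.763, -0.165], [0.75, -0.236], [0.734, -0.233]]
(373, 226) [ 0.48433763 -0.14783831  0.1       ]
(412, 186) [ 0.58712964 -0.2496324   0.08      ]
(376, 285) [ 0.33757426 -0.1569137   0.08      ]
(242, 204) [0.53908104 0.18208919 0.08      ]
```

View pics/c1.png

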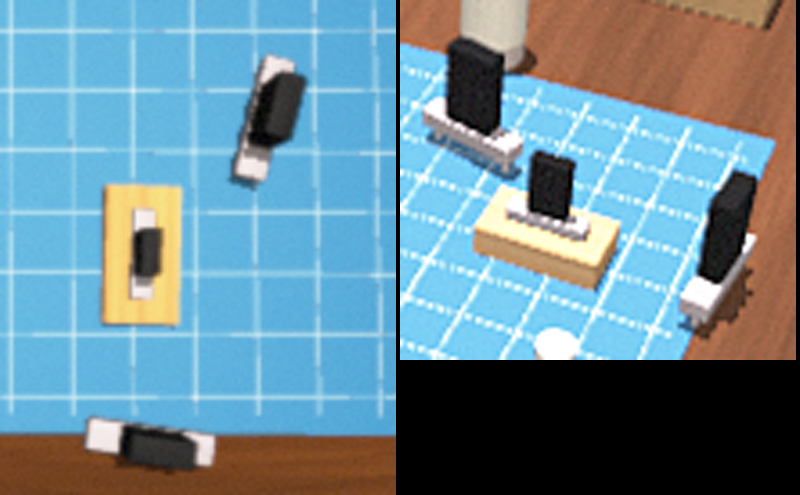

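The crop confirms it. The spanner in the stand (crop-left centre, black grip at top-view (375,226)) is clearly smaller than the two free-standing ones. I'll move above the stand and turn to line up with world x.

Request:
{"api": "servo_tool", "payload": {"targets": [[0,[100,-75,-50],7],[0,[363,-270,-50],27],[0,[363,-270,-50],27],[0,[363,-270,-50],27],[0,[363,-270,-50],27],[0,[363,-270,-50],27],[0,[363,-270,-50],27],[0,[363,-270,-50],27],[0,[363,-270,-50],27],[0,[363,-270,-50],27],[0,[363,-270,-50],27],[0,[363,-270,-50],27],[0,[363,-270,-50],27],[0,[363,-270,-50],27],[0,[363,-270,-50],27],[0,[363,-270,-50],27]]}}

```text
clock: 1.48
ee_pos: [0.4837, -0.1536, 0.2478]
tcp_rot: [-0.0, 1.0, -0.002, -0.0]
ft_force: [0.3, 0.2, -0.3]
width: 1.001
finger_force: 0.0
```

```bash
python3 - <<'E'
from h import *
s=state();print(s["clock"],s["ee_pos"],s["tcp_rot"],s["qpos"])
i=camera_info("wrist"); T=np.array(i["world_to_cam"]);np.save("w1.npy",T)
print("cam",-T[:3,:3].T@T[:3,3], "axis",-T[2,:3],"stand px",proj(i,[.485,-.153,.03],1),"ring px",proj(i,[.54,.182,.08],1))
im=read_camera("wrist"); cv2.imwrite("pics/w1.png",im)
E
```

```text
1.4833 [ 0.48369081 -0.15355598  0.247842  ] [-9.30115702e-06  9.99998170e-01 -1.87706944e-03 -3.69416959e-04] [-4.62684338e-01 -9.30845994e-02  1.76250859e+00 -3.13378597e-04
  1.47283871e+00  1.11189688e+00]
cam [ 0.55777972 -0.15471477  0.42376098] axis [-0.28723083  0.00261661 -0.95785782] stand px [315.11868432 166.40673928] ring px [ 74.61042618 142.36309555]
```

View pics/w1.png

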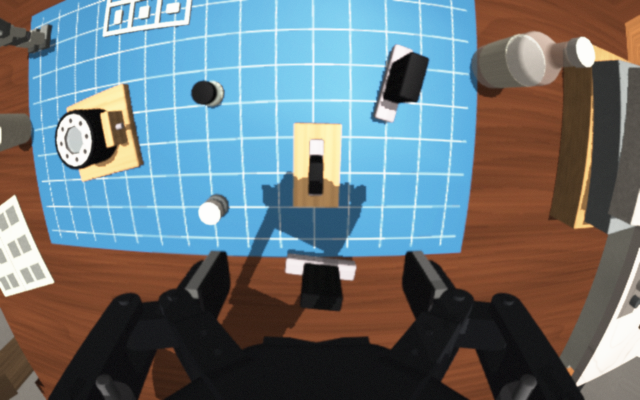

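Wrist view: the stand is centred near (317,165) with the spanner grip at (316,172), the lens ring is at (75,140), and the larger look-alikes are at (322,280) and (403,80). Next I measure the stand, grip and ring precisely.

```bash
python3 - <<'E'
from h import *
i=camera_info("wrist"); i["world_to_cam"]=np.load("w1.npy")
im=cv2.imread("pics/w1.png");hsv=cv2.cvtColor(im,cv2.COLOR_BGR2HSV)
# stand: rectify plane z=0.03 and z=.044,.102 to world mosaics (y left)
def rect(z,cx,cy,h,s):
    n=int(2*h/s); g=(np.arange(n)+.5)*s-h
    X=cx-g[:,None]+0*g[None]; Y=cy-g[None]+0*g[:,None]
    uv=np.array([proj(i,[x,y,z],1) for x,y in zip(X.ravel(),Y.ravel())]).reshape(n,n,2).astype(np.float32)
    return cv2.remap(im,uv[...,0],uv[...,1],cv2.INTER_CUBIC)
def tow(p,cx,cy,h,s): return cx-(p[1]*s+s/2-h), cy-(p[0]*s+s/2-h)
cx,cy,h,s=.485,-.153,.07,.0005
out=[]
a=rect(.03,cx,cy,h,s); m=cv2.inRange(cv2.cvtColor(a,cv2.COLOR_BGR2HSV),(10,60,60),(30,255,255))
m=cv2.morphologyEx(m,cv2.MORPH_OPEN,np.ones((7,7)))
c=max(cv2.findContours(m,0,2)[0],key=cv2.contourArea); r=cv2.minAreaRect(cv2.convexHull(c)); print("stand",tow(r[0],cx,cy,h,s),np.array(r[1])*s,r[2])
b=rect(.102,cx,cy,h,s); k=cv2.inRange(cv2.cvtColor(b,cv2.COLOR_BGR2HSV),(0,0,0),(180,255,60))
k=cv2.morphologyEx(k,cv2.MORPH_OPEN,np.ones((7,7)))
for q in cv2.findContours(k,0,2)[0]:
    x,y,w,hh=cv2.boundingRect(q)
    if w*hh>400: print("dark z.102: y range",tow((x+w,0),cx,cy,h,s)[1],tow((x,0),cx,cy,h,s)[1],"x range",tow((0,y+hh),cx,cy,h,s)[0],tow((0,y),cx,cy,h,s)[0])
d=rect(.08,.54,.182,.06,.0005)
d0=rect(.044,cx,cy,h,s)
o=np.hstack([cv2.resize(x,(266,266)) for x in (a,d0,b)]); o=np.vstack([o,cv2.resize(cv2.copyMakeBorder(cv2.resize(d,(330,330)),0,0,0,468,0),(798,330))])
cv2.imwrite("pics/c2.png",o)
E
```

```text
stand (0.48569527435302734, -0.15440785217285155) [0.05989363 0.11039194] 1.301952600479126
dark z.102: y range -0.16075 -0.14625 x range 0.46825 0.50975
```

View pics/c2.png

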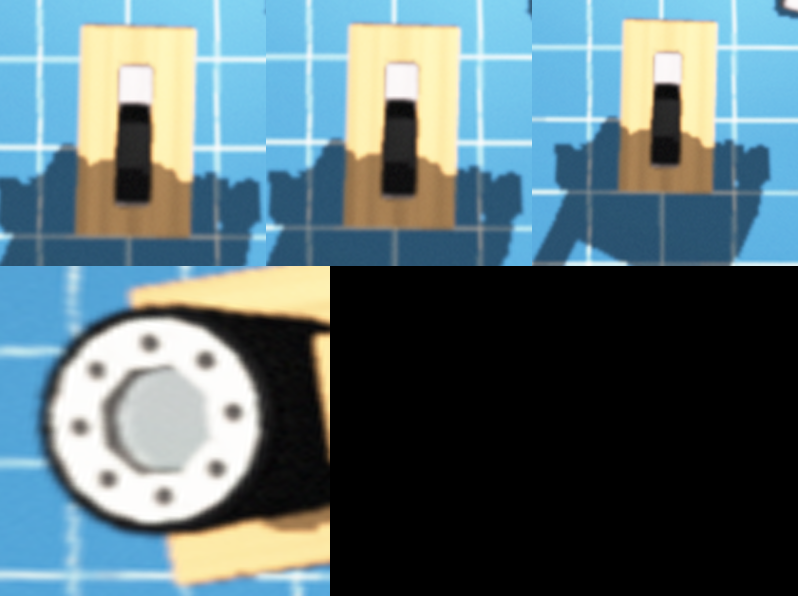

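Rectified crops: the stand is at (0.4857, -0.1544) with yaw about -1.3°, and the grip is centred on it. The ring's eight holes are clearly visible. I'll descend and grasp.

Request:
{"api": "servo_tool", "payload": {"targets": [[0.3,[2,0,30],1],[0.3,[2,0,65],1],[0.3,[2,0,100],1],[0.3,[2,0,135],1],[0.3,[2,0,165],1],[0.3,[2,0,185],1],[0.3,[2,0,191],1],[0.3,[2,0,191],1],[0.3,[2,0,191],1],[0.6,[2,0,191],1],[1,[2,0,191],1],[1,[2,0,191],1],[1,[2,0,191],1],[1,[2,0,191],1],[1,[2,0,191],1],[1,[2,0,191],1],[1,[2,0,191],1]]}}

```text
clock: 2.95
ee_pos: [0.4875, -0.1528, 0.0587]
tcp_rot: [0.001, 1.0, -0.009, 0.001]
ft_force: [-0.6, 0.1, 5.7]
width: 0.163
finger_force: 61.0
```

```bash
python3 - <<'E'
from h import *
i=camera_info("wrist"); i["world_to_cam"]=np.load("w1.npy")
im=cv2.imread("pics/w1.png")
g=(np.arange(480)+.5)*.00025-.06
X=.54-g[:,None]+0*g[None];Y=.182-g[None]+0*g[:,None]
uv=np.array([proj(i,[x,y,.08],1) for x,y in zip(X.ravel(),Y.ravel())]).reshape(480,480,2).astype(np.float32)
d=cv2.cvtColor(cv2.remap(im,uv[...,0],uv[...,1],2),6)
ring=cv2.morphologyEx((d>200).astype(np.uint8),cv2.MORPH_OPEN,np.ones((5,5)))
c=max(cv2.findContours(ring,0,2)[0],key=cv2.contourArea);(u,v),r=cv2.minEnclosingCircle(c)
print("outer",.54-(v*.00025-.06),.182-(u*.00025-.06),r*.00025)
P=[]
for q in cv2.findContours((d<170).astype(np.uint8),1,2)[0]:
    A=cv2.contourArea(q)*.0625
    if 8<A<70:
        (a,b),_=cv2.minEnclosingCircle(q); P.append((.54-(b*.00025-.06),.182-(a*.00025-.06)))
P=np.array(P);ctr=P.mean(0);e=P-ctr
print(len(P),ctr,np.hypot(*e.T),np.sort(np.degrees(np.arctan2(e[:,1],e[:,0]))%45))
s=state();print(s["ee_pos"],s["tcp_rot"],s["ft_force"],s["ft_torque"],s["width"],s["finger_force"])
E
```

```text
outer 0.5439143867492676 0.18560493850708007 0.037148956298828126
12 [0.54201703 0.17613844] [0.07712264 0.06840482 0.0263753  0.0328425  0.02026783 0.03690895
 0.01942777 0.03678931 0.02534281 0.03223236 0.05332254 0.05882935] [ 0.73378604  2.37777637 11.7877233  14.42930695 20.78812293 24.46814275
 29.20468908 31.1355219  36.03261058 39.48721676 39.78260968 41.45593002]
[ 0.48753614 -0.15280508  0.05873984] [ 6.58670588e-04  9.99955053e-01 -9.38267488e-03  1.19352789e-03] [-0.55468281  0.11028004  5.74766467] [-0.00290507  0.14968443  0.0160765 ] 0.1629858783070968 61.02879881858826
```

Grasped at 61 N. I'll lift and move next to the lens for a nearer look at the holes.

Request:
{"api": "servo_tool", "payload": {"targets": [[1,[0,0,-10],0],[1,[0,0,-25],0],[1,[0,0,-50],0],[1,[0,0,-85],0],[1,[0,0,-120],0],[1,[0,-30,-130],0],[1,[0,-65,-130],0],[1,[0,-100,-130],0],[1,[0,-135,-130],0],[1,[0,-170,-130],0],[1,[0,-205,-130],0],[1,[0,-240,-130],0],[1,[0,-275,-130],0],[1,[0,-310,-130],0],[1,[0,-330,-130],0],[1,[0,-338,-130],0],[1,[0,-338,-130],0],[1,[0,-338,-130],0]]}}

```text
clock: 4.45
ee_pos: [0.4924, 0.1853, 0.1871]
tcp_rot: [0.0, 1.0, -0.009, -0.0]
ft_force: [0.4, 0.5, -1.0]
width: 0.162
finger_force: 60.0
```

```bash
cat > ring.py <<'E'
from h import *
import sys
def look(n,cx=.544,cy=.1856):
    i=camera_info("wrist"); T=np.array(i["world_to_cam"]); s=state(); im=read_camera("wrist"); cv2.imwrite(f"pics/{n}.png",im)
    g=(np.arange(480)+.5)*.00025-.06
    X=cx-g[:,None]+0*g[None];Y=cy-g[None]+0*g[:,None]
    uv=np.array([proj(i,[x,y,.08],1) for x,y in zip(X.ravel(),Y.ravel())]).reshape(480,480,2).astype(np.float32)
    D=cv2.remap(im,uv[...,0],uv[...,1],2); cv2.imwrite(f"pics/{n}r.png",D); d=cv2.cvtColor(D,6)
    P=[]
    for q in cv2.findContours((d<150).astype(np.uint8),1,2)[0]:
        A=cv2.contourArea(q)*.0625
        if 8<A<75:
            (a,b),_=cv2.minEnclosingCircle(q); p=(cx-(b*.00025-.06),cy-(a*.00025-.06))
            if .022<np.hypot(p[0]-cx,p[1]-cy)<.034: P.append(p)
    P=np.array(P)
    if len(P)<3: print("few",P); return
    from scipy.optimize import least_squares
    f=least_squares(lambda v:np.hypot(P[:,0]-v[0],P[:,1]-v[1])-.028,[cx,cy],loss="soft_l1",f_scale=.001).x
    e=P-f; a=np.degrees(np.arctan2(e[:,1],e[:,0]))
    ph=np.angle(np.exp(8j*np.radians(a)).mean())/8
    print(len(P),"centre",f,"r",np.hypot(*e.T).round(4),"ang",np.sort(a).round(1),"phase mod45",np.degrees(ph)%45)
    print(s["clock"],s["ee_pos"],s["tcp_rot"],s["ft_force"],s["ft_torque"],s["width"])
look(sys.argv[1])
E
python3 ring.py w2; python3 -c "
import cv2,numpy as np;a=cv2.imread('pics/w2.png')[:,60:580];b=cv2.resize(cv2.imread('pics/w2r.png'),(270,270));c=np.zeros((400,800,3),np.uint8);c[:,:520]=a;c[:270,525:795]=b;cv2.imwrite('pics/w2c.png',c)"
```

```text
7 centre [0.54395555 0.18471596] r [0.028  0.0278 0.0279 0.028  0.028  0.0279 0.028 ] ang [-129.5  -84.6  -39.5    5.4   50.3   95.2  140.5] phase mod45 5.420427829636535
4.45 [0.49240053 0.18533988 0.18707529] [ 4.23716949e-04  9.99959938e-01 -8.93421325e-03 -3.49180596e-04] [ 0.42212617  0.46207136 -1.04284632] [-0.02953824  0.00207613  0.06454679] 0.16189837614260705
```

View pics/w2c.png

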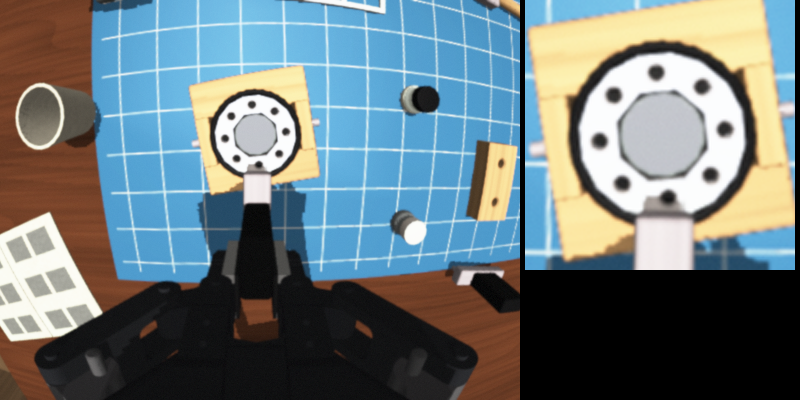

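Wrist view: seven hole centres were found, giving ring centre (0.5440, 0.1847) and hole phase 5.4° mod 45. The spanner sits straight in the fingers, with its crossbar end near image (318,174). Next I measure its offset along tool x.

```bash
python3 - <<'E'
from h import *
im=cv2.imread("pics/w2.png");g=cv2.cvtColor(im,6); i=camera_info("wrist"); s=state()
R=g[140:215,310:326].mean(1).round().astype(int);print(list(zip(range(140,215),R)))
print("row184",g[188,295:340].tolist())
T=s["ee_pos"]
for dx in (-.004,-.002,0,.002):
    for dz in (.012,.026): print(dx,dz,proj(i,[T[0]+dx+.036,T[1]-.0187*.036,T[2]-.0407+dz],1).round(1))
print(s["qpos"])
E
```

```text
[(140, np.int64(198)), (141, np.int64(197)), (142, np.int64(197)), (143, np.int64(197)), (144, np.int64(197)), (145, np.int64(197)), (146, np.int64(197)), (147, np.int64(197)), (148, np.int64(197)), (149, np.int64(197)), (150, np.int64(196)), (151, np.int64(192)), (152, np.int64(181)), (153, np.int64(158)), (154, np.int64(130)), (155, np.int64(148)), (156, np.int64(208)), (157, np.int64(244)), (158, np.int64(252)), (159, np.int64(252)), (160, np.int64(244)), (161, np.int64(216)), (162, np.int64(182)), (163, np.int64(156)), (164, np.int64(131)), (165, np.int64(118)), (166, np.int64(121)), (167, np.int64(132)), (168, np.int64(145)), (169, np.int64(150)), (170, np.int64(138)), (171, np.int64(110)), (172, np.int64(100)), (173, np.int64(121)), (174, np.int64(166)), (175, np.int64(210)), (176, np.int64(228)), (177, np.int64(235)), (178, np.int64(238)), (179, np.int64(238)), (180, np.int64(238)), (181, np.int64(238)), (182, np.int64(238)), (183, np.int64(238)), (184, np.int64(237)), (185, np.int64(237)), (186, np.int64(237)), (187, np.int64(237)), (188, np.int64(237)), (189, np.int64(237)),
[... 365 characters left out ...]
10)), (207, np.int64(10)), (208, np.int64(9)), (209, np.int64(9)), (210, np.int64(11)), (211, np.int64(10)), (212, np.int64(8)), (213, np.int64(9)), (214, np.int64(9))]
row184 [123, 123, 122, 122, 119, 120, 117, 116, 140, 193, 226, 235, 238, 239, 239, 238, 238, 239, 239, 240, 240, 238, 238, 237, 236, 236, 235, 235, 235, 235, 236, 238, 238, 232, 215, 178, 117, 84, 81, 84, 87, 109, 148, 150, 121]
-0.004 0.012 [315.  172.7]
-0.004 0.026 [314.9 177.1]
-0.002 0.012 [314.9 169.7]
-0.002 0.026 [314.8 174. ]
0 0.012 [314.8 166.8]
0 0.026 [314.8 170.9]
0.002 0.012 [314.8 163.9]
0.002 0.026 [314.7 167.8]
[ 2.09394254e-01 -7.88416694e-03  1.79479455e+00 -7.11728061e-04
  1.35546217e+00  1.79941341e+00]
```

Request:
{"api": "servo_tool", "payload": {"targets": [[1,[5,5,0],-7],[1,[10,8,0],-14],[1,[15,12,0],-21],[1,[20,16,0],-28],[1,[25,20,0],-35],[1,[30,25,0],-42],[1,[35,29,0],-49],[1,[40,33,5],-56],[1,[45,37,10],-63],[1,[50,41,15],-70],[1,[54,46,20],-77],[1,[57,50,25],-84],[1,[57,50,30],-91],[1,[57,50,30],-96.4],[1,[57,50,30],-96.4],[1,[57,50,30],-96.4],[1,[57,50,30],-96.4]]}}

```text
clock: 5.92
ee_pos: [0.549, 0.1337, 0.1575]
tcp_rot: [0.0, 0.675, 0.738, 0.0]
ft_force: [0.4, -0.2, -1.8]
width: 0.163
finger_force: 60.0
```

```bash
python3 ring.py w3; python3 - <<'E'
from h import *
s=state(); T=s["ee_pos"]; i=camera_info("wrist")
w,x,y,z=s["tcp_rot"]; from scipy.spatial.transform import Rotation as R
M=R.from_quat([x,y,z,w]).as_matrix(); print("yaw",np.degrees(np.arctan2(M[1,0],M[0,0])),"tool z",M[:,2])
g=cv2.cvtColor(cv2.imread("pics/w3.png"),6)
for o in (-.004,-.002,0): print(o,proj(i,T+M@[o+.036,0,.0407-.026],1).round(1))
col=g[150:205,311:323].mean(1).round().astype(int).tolist(); print(col)
print(g[190,295:340].tolist())
E
```

```text
7 centre [0.54386005 0.18484585] r [0.028  0.0276 0.0278 0.028  0.0279 0.0277 0.0278] ang [-175.  -130.2  -39.2    5.7   50.8   95.6  141.5] phase mod45 5.611632612985064
5.9167 [0.54901402 0.13370628 0.1575076 ] [1.92817916e-04 6.75047113e-01 7.37774594e-01 7.90234725e-05] [ 0.35264225 -0.22251793 -1.7825779 ] [ 0.02203998 -0.01192203 -0.00311268] 0.16290420717158471
yaw 95.13214429943766 tool z [ 5.12329425e-04 -4.40615486e-05 -9.99999868e-01]
-0.004 [314.4 174.5]
-0.002 [314.4 171.4]
0 [314.4 168.2]
[209, 209, 209, 209, 208, 204, 187, 150, 109, 134, 177, 193, 197, 194, 181, 152, 124, 110, 105, 106, 109, 102, 92, 105, 133, 158, 169, 173, 168, 155, 148, 136, 131, 129, 129, 129, 129, 129, 129, 129, 129, 129, 129, 129, 129, 129, 128, 129, 128, 129, 127, 115, 88, 44, 16]
[130, 130, 131, 132, 130, 130, 130, 122, 111, 115, 122, 129, 130, 132, 131, 128, 128, 129, 131, 133, 133, 131, 129, 126, 128, 126, 126, 125, 125, 124, 128, 130, 131, 131, 144, 157, 138, 133, 139, 141, 140, 139, 140, 140, 140]
```

```bash
python3 - <<'E'
from h import *
s=state();T=s["ee_pos"];i=camera_info("wrist")
from scipy.spatial.transform import Rotation as R
w,x,y,z=s["tcp_rot"];M=R.from_quat([x,y,z,w]).as_matrix()
for dz in (-.10,-.06,-.0187,0): print(dz,proj(i,T+M@[0,0,dz],1).round(1))
print("lateral 1mm:",(proj(i,T+M@[.036,.001,.0147],1)-proj(i,T+M@[.036,0,.0147],1)).round(2))
for n in ("w1","w2","w3"):
    v=cv2.cvtColor(cv2.imread(f"pics/{n}.png"),6).astype(np.float32)
    v=cv2.GaussianBlur((v<45).astype(np.float32),(0,0),1.5)
    for r0,r1 in ((255,300),(300,350),(350,398)):
        best=[]
        for c2 in range(616,650):
            d=np.arange(5,300); L=np.floor(c2/2-d).astype(int); Rr=c2-L
            ok=(L>=0)&(Rr<640); best.append((np.abs(v[r0:r1][:,L[ok]]-v[r0:r1][:,Rr[ok]]).mean(),c2/2))
        print(n,r0,min(best))
E
```

```text
-0.1 [313.4 345.5]
-0.06 [314.  282.6]
-0.0187 [314.3 243.4]
0 [314.4 230.7]
lateral 1mm: [ 1.6 -0. ]
w1 255 (np.float32(0.07941912), 316.0)
w1 300 (np.float32(0.18508185), 316.0)
w1 350 (np.float32(0.0951087), 315.5)
w2 255 (np.float32(0.07781298), 316.0)
w2 300 (np.float32(0.040420152), 316.0)
w2 350 (np.float32(0.017824946), 315.5)
w3 255 (np.float32(0.094249554), 315.5)
w3 300 (np.float32(0.17813972), 315.5)
w3 350 (np.float32(0.27739662), 315.0)
```

```bash
python3 - <<'E'
from h import *
from scipy.spatial.transform import Rotation as R
def rel(T,p,q):
    M=R.from_quat([*q[1:],q[0]]).as_matrix(); T=np.array(T); c=-T[:3,:3].T@T[:3,3]
    return (M.T@(c-p)*1e3).round(2),(R.from_matrix(T[:3,:3]@M).as_rotvec(degrees=True)).round(2)
print(rel(np.load("w1.npy"),[0.48369081,-0.15355598,0.247842],[-9.30115702e-06,9.99998170e-01,-1.87706944e-03,-3.69416959e-04]))
s=state();print(s["clock"],rel(camera_info("wrist")["world_to_cam"],s["ee_pos"],s["tcp_rot"]))
g=cv2.cvtColor(cv2.imread("pics/w3.png"),6);o=np.hstack([cv2.resize(cv2.imread(f"pics/{n}.png")[120:240,260:375],None,fx=3.4,fy=3.4,interpolation=2) for n in("w2","w3")]);cv2.imwrite("pics/c3.png",o)
E
```

```text
(array([  73.96,    0.88, -175.97]), array([-118.34, -118.41,  -17.41]))
5.9667 (array([  72.09,    0.79, -175.95]), array([-118.31, -118.41,  -17.25]))
```

View pics/c3.png

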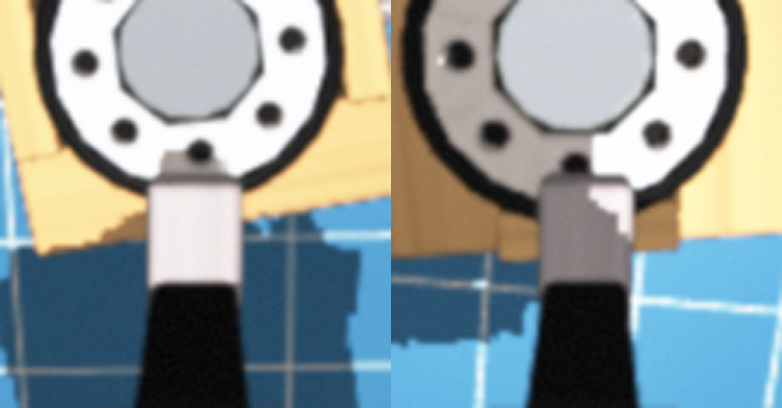

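The picture shows the crossbar aligned with the tool, its end about 3 mm short of nominal. The camera's world bias is about (+0.9, -1.0) mm, from comparing the yaw 0 and yaw 95 poses. That puts the ring at (0.5430, 0.1858) in the TCP frame, with the spanner offset (-2.9, +0.5) mm in the tool. I'll move over the ring.

Request:
{"api": "servo_tool", "payload": {"targets": [[1,[25,-1,0],-0.4],[1,[50,-2,0],-0.4],[1,[55.3,-1.9,5],-0.4],[1,[55.3,-1.9,15],-0.4],[1,[55.3,-1.9,25],-0.4],[1,[55.3,-1.9,31],-0.4],[1,[55.3,-1.9,31],-0.4],[1,[55.3,-1.9,31],-0.4],[1,[55.3,-1.9,31],-0.4],[1,[55.3,-1.9,31],-0.4]]}}

```text
clock: 6.8
ee_pos: [0.5424, 0.1892, 0.1267]
tcp_rot: [0.0, 0.671, 0.741, 0.0]
ft_force: [0.2, -0.4, -1.4]
width: 0.165
finger_force: 60.0
```

```bash
cat > st.py <<'E'
from h import *
from scipy.spatial.transform import Rotation as R
s=state(); q=s["tcp_rot"]; M=R.from_quat([*q[1:],q[0]]).as_matrix(); sp=s["ee_pos"]+M@[-.0029,.0005,.0407]
print("t",s["clock"],"tcp",s["ee_pos"].round(4),"yaw",np.degrees(np.arctan2(M[1,0],M[0,0])).round(2),"tilt",M[:2,2].round(4),"tip",sp.round(4),"F",s["ft_force"].round(2),"M",s["ft_torque"].round(3),"w",round(s["width"],3),"q6",s["qpos"][5].round(3))
E
python3 st.py
```

```text
t 6.8 tcp [0.5424 0.1892 0.1267] yaw 95.67 tilt [0.0009 0.0001] tip [0.5432 0.1863 0.086 ] F [ 0.18 -0.4  -1.38] M [ 0.08  -0.042  0.004] w 0.165 q6 0.099
```

Request:
{"api": "servo_tool", "payload": {"targets": [[1,[-0.5,-0.2,2],0],[1,[-0.5,-0.2,4],0],[1,[-0.5,-0.2,5],0],[1,[-0.5,-0.2,6],0],[1,[-0.5,-0.2,7],0],[1,[-0.5,-0.2,8],0],[1,[-0.5,-0.2,9],0],[1,[-0.5,-0.2,9],0],[1,[-0.5,-0.2,9],0]]}}

```text
clock: 7.55
ee_pos: [0.5416, 0.189, 0.1171]
tcp_rot: [-0.0, 0.671, 0.742, -0.0]
ft_force: [0.7, -0.6, -1.4]
width: 0.168
finger_force: 60.0
```

```bash
python3 st.py
```

```text
t 7.55 tcp [0.5416 0.189  0.1171] yaw 95.72 tilt [-0.0002 -0.    ] tip [0.5424 0.1862 0.0764] F [ 0.71 -0.59 -1.43] M [0.069 0.031 0.035] w 0.168 q6 0.099
```

No vertical force at tip z 76 mm, so the pins are in the holes. I'll lower gently to the bottom.

Request:
{"api": "servo_tool", "payload": {"targets": [[1,[0,0,1],0],[1,[0,0,2],0],[1,[0,0,3],0],[1,[0,0,3.7],0],[1,[0,0,4.4],0],[1,[0,0,5],0],[1,[0,0,5],0],[1,[0,0,5],0]]}}

```text
clock: 8.22
ee_pos: [0.5419, 0.1891, 0.1126]
tcp_rot: [0.0, 0.671, 0.741, 0.0]
ft_force: [-0.1, -0.8, 1.9]
width: 0.164
finger_force: 60.4
```

```bash
python3 st.py
```

```text
t 8.2167 tcp [0.5419 0.1891 0.1126] yaw 95.72 tilt [0.0005 0.0001] tip [0.5427 0.1862 0.0719] F [-0.06 -0.83  1.88] M [-0.059  0.221 -0.055] w 0.164 q6 0.099
```

Tip at 71.9 mm with upward force just appearing, so both pins are bottomed. I'll turn clockwise gently about the ring axis, watching the torque.

Request:
{"api": "servo_tool", "payload": {"targets": [[1,[0,0.05,0],1],[1,[0,0.1,0],2],[1,[0,0.15,0],3],[1,[0,0.2,0],4],[1,[0,0.25,0],5],[1,[0,0.3,0],6],[1,[0,0.3,0],6]]}}

```text
clock: 8.8
ee_pos: [0.5422, 0.1891, 0.1126]
tcp_rot: [0.0, 0.709, 0.705, 0.0]
ft_force: [-0.6, 0.8, 5.2]
width: 0.17
finger_force: 60.9
```

```bash
python3 st.py
```

```text
t 8.8 tcp [0.5422 0.1891 0.1126] yaw 89.64 tilt [0.0006 0.0002] tip [0.5427 0.1862 0.0719] F [-0.6   0.76  5.2 ] M [-0.006  0.261  0.115] w 0.17 q6 0.205
```

Request:
{"api": "servo_tool", "payload": {"targets": [[1,[0,0.05,0],1],[1,[0,0.1,0],2],[1,[0,0.15,0],3],[1,[0,0.15,0],3]]}}

```text
clock: 9.13
ee_pos: [0.5424, 0.1891, 0.1126]
tcp_rot: [0.0, 0.727, 0.686, 0.0]
ft_force: [-1.2, 0.5, 5.2]
width: 0.167
finger_force: 60.9
```

```bash
python3 st.py
```

```text
t 9.1333 tcp [0.5424 0.1891 0.1126] yaw 86.65 tilt [0.0007 0.0002] tip [0.5427 0.1862 0.0719] F [-1.22  0.55  5.25] M [-0.031  0.261  0.169] w 0.167 q6 0.257
```

Request:
{"api": "servo_tool", "payload": {"targets": [[1,[0,0.05,0],1],[1,[0,0.1,0],2],[1,[0,0.15,0],3],[1,[0,0.15,0],3]]}}

```text
clock: 9.47
ee_pos: [0.5426, 0.1892, 0.1125]
tcp_rot: [0.0, 0.745, 0.667, 0.0]
ft_force: [-1.0, -0.5, 4.9]
width: 0.166
finger_force: 60.9
```

```bash
python3 st.py; python3 ring.py w4
```

```text
t 9.4667 tcp [0.5426 0.1892 0.1125] yaw 83.66 tilt [0.0007 0.0002] tip [0.5428 0.1862 0.0718] F [-1.04 -0.47  4.9 ] M [-0.066  0.289  0.16 ] w 0.166 q6 0.309
4 centre [0.54357925 0.18489259] r [0.0279 0.0281 0.0279 0.0281] ang [ -2.9  40.9 130.7 175.7] phase mod45 41.10239252235829
9.4667 [0.54255124 0.18916404 0.11254211] [1.56935729e-04 7.45152716e-01 6.66893763e-01 3.39398649e-04] [-1.0400828  -0.46916269  4.89587806] [-0.06550398  0.28915196  0.15993684] 0.1664376103197353
```

The ring follows: its phase went from 5.5° to -3.9°, with steady torque near 0.2 N m. Continuing.

Request:
{"api": "servo_tool", "payload": {"targets": [[1,[0,0.05,0],1.3],[1,[0,0.1,0],2.6],[1,[0,0.2,0],4],[1,[0,0.2,0],4]]}}

```text
clock: 9.85
ee_pos: [0.5428, 0.1892, 0.1126]
tcp_rot: [0.0, 0.768, 0.64, 0.0]
ft_force: [-0.4, 0.1, 4.2]
width: 0.167
finger_force: 60.9
```

```bash
python3 st.py
```

```text
t 9.85 tcp [0.5428 0.1892 0.1126] yaw 79.61 tilt [0.0008 0.0003] tip [0.5428 0.1862 0.0719] F [-0.38  0.08  4.24] M [0.009 0.237 0.087] w 0.167 q6 0.379
```

Request:
{"api": "servo_tool", "payload": {"targets": [[1,[0,0.05,0],1],[1,[0,0.1,0],2],[1,[0,0.15,0],3],[1,[0,0.15,0],3]]}}

```text
clock: 10.18
ee_pos: [0.543, 0.1891, 0.1126]
tcp_rot: [0.0, 0.785, 0.62, 0.0]
ft_force: [-1.4, -0.8, 4.4]
width: 0.167
finger_force: 60.9
```

```bash
python3 st.py
```

```text
t 10.1833 tcp [0.543  0.1891 0.1126] yaw 76.63 tilt [0.0009 0.0003] tip [0.5428 0.1862 0.0718] F [-1.42 -0.84  4.41] M [0.002 0.199 0.091] w 0.167 q6 0.431
```

Request:
{"api": "servo_tool", "payload": {"targets": [[1,[0,0.05,0],1],[1,[0,0.1,0],2],[1,[0,0.15,0],3],[1,[0,0.15,0],3]]}}

```text
clock: 10.52
ee_pos: [0.5431, 0.1891, 0.1125]
tcp_rot: [0.0, 0.801, 0.599, 0.0]
ft_force: [0.2, -0.4, 3.9]
width: 0.161
finger_force: 60.9
```

```bash
python3 st.py; python3 ring.py w5|head -1
```

```text
t 10.5167 tcp [0.5431 0.1891 0.1125] yaw 73.63 tilt [0.0009 0.0003] tip [0.5428 0.1862 0.0718] F [ 0.23 -0.35  3.88] M [0.026 0.185 0.167] w 0.161 q6 0.484
4 centre [0.54375411 0.18505186] r [0.0279 0.028  0.028  0.0279] ang [-14.   31.3 121.1 166.2] phase mod45 31.159381316425403
```

Request:
{"api": "servo_tool", "payload": {"targets": [[1,[0,0.05,0],1],[1,[0,0.1,0],2],[1,[0,0.15,0],3],[1,[0,0.15,0],3]]}}

```text
clock: 10.9
ee_pos: [0.5433, 0.1891, 0.1126]
tcp_rot: [0.0, 0.816, 0.578, 0.0]
ft_force: [-0.3, 0.5, 5.4]
width: 0.167
finger_force: 60.9
```

```bash
python3 st.py
```

```text
t 10.9 tcp [0.5433 0.1891 0.1126] yaw 70.63 tilt [0.001  0.0003] tip [0.5429 0.1862 0.0719] F [-0.26  0.45  5.39] M [0.063 0.111 0.099] w 0.167 q6 0.536
```

Request:
{"api": "servo_tool", "payload": {"targets": [[1,[0,0.05,0],1],[1,[0,0.1,0],2],[1,[0,0.15,0],3],[1,[0,0.15,0],3]]}}

```text
clock: 11.23
ee_pos: [0.5435, 0.189, 0.1126]
tcp_rot: [0.0, 0.831, 0.556, 0.001]
ft_force: [-0.1, 0.7, 5.5]
width: 0.167
finger_force: 60.9
```

```bash
python3 st.py
```

```text
t 11.2333 tcp [0.5435 0.189  0.1126] yaw 67.62 tilt [0.0011 0.0004] tip [0.5429 0.1862 0.0719] F [-0.06  0.7   5.52] M [0.062 0.088 0.135] w 0.167 q6 0.588
```

Request:
{"api": "servo_tool", "payload": {"targets": [[1,[0,0.05,0],1],[1,[0,0.1,0],2],[1,[0,0.15,0],3],[1,[0,0.15,0],3]]}}

```text
clock: 11.57
ee_pos: [0.5437, 0.189, 0.1126]
tcp_rot: [0.0, 0.845, 0.535, 0.001]
ft_force: [-0.4, -0.1, 5.4]
width: 0.164
finger_force: 60.9
```

```bash
python3 st.py
```

```text
t 11.5667 tcp [0.5437 0.189  0.1126] yaw 64.62 tilt [0.0011 0.0004] tip [0.5429 0.1862 0.0719] F [-0.41 -0.13  5.37] M [0.029 0.013 0.129] w 0.164 q6 0.64
```

Request:
{"api": "servo_tool", "payload": {"targets": [[1,[0,0.05,0],1],[1,[0,0.1,0],2],[1,[0,0.15,0],3],[1,[0,0.15,0],3]]}}

```text
clock: 11.9
ee_pos: [0.5438, 0.1889, 0.1125]
tcp_rot: [0.0, 0.859, 0.512, 0.001]
ft_force: [0.2, 0.1, 5.5]
width: 0.167
finger_force: 60.9
```

```bash
python3 st.py
```

```text
t 11.9 tcp [0.5438 0.1889 0.1125] yaw 61.64 tilt [0.0011 0.0002] tip [0.5429 0.1861 0.0718] F [0.21 0.1  5.48] M [0.047 0.048 0.272] w 0.167 q6 0.692
```

Request:
{"api": "servo_tool", "payload": {"targets": [[1,[0,0.03,0],0.5],[1,[0,0.05,0],1],[1,[0,0.05,0],1]]}}

```text
clock: 12.15
ee_pos: [0.5438, 0.1889, 0.1125]
tcp_rot: [0.0, 0.863, 0.505, 0.0]
ft_force: [-0.8, -0.4, 5.2]
width: 0.164
finger_force: 61.1
```

```bash
python3 st.py; python3 ring.py w6|head -1; python3 st.py
```

```text
t 12.15 tcp [0.5438 0.1889 0.1125] yaw 60.7 tilt [0.0011 0.0001] tip [0.5429 0.1861 0.0718] F [-0.81 -0.38  5.18] M [0.042 0.024 0.596] w 0.164 q6 0.709
4 centre [0.54225699 0.19535741] r [0.0331 0.0279 0.0258 0.0279] ang [-153.  -149.5   -1.8  172.8] phase mod45 34.454749115318705
t 12.2 tcp [0.5438 0.1889 0.1125] yaw 60.72 tilt [0.0011 0.0001] tip [0.5428 0.1861 0.0718] F [-0.36  0.4   6.24] M [0.02  0.068 0.564] w 0.165 q6 0.709
```

Torque climbed steeply to about 0.57 N m over 1°, so the ring is home. I'll back off within the pin slack to unload.

Request:
{"api": "servo_tool", "payload": {"targets": [[1,[0,-0.05,0],-1],[1,[0,-0.1,0],-2],[1,[0,-0.16,0],-3.2],[1,[0,-0.16,-1],-3.2],[1,[0,-0.16,-1],-3.2]]}}

```text
clock: 12.62
ee_pos: [0.5429, 0.1887, 0.1127]
tcp_rot: [-0.0, 0.849, 0.529, -0.0]
ft_force: [0.2, -0.5, 1.2]
width: 0.165
finger_force: 60.4
```

```bash
python3 st.py
```

```text
t 12.6167 tcp [0.5429 0.1887 0.1127] yaw 63.85 tilt [-0.0007 -0.0002] tip [0.542  0.1859 0.072 ] F [ 0.18 -0.46  1.2 ] M [-0.025  0.028  0.035] w 0.165 q6 0.654
```

Request:
{"api": "servo_tool", "payload": {"targets": [[1,[0,0,-2],0],[1,[0,0,-4],0],[1,[0,0,-7],0],[1,[0,0,-11],0],[1,[0,0,-16],0],[1,[0,0,-26],0],[1,[0,0,-46],0],[1,[-10,0,-60],0],[1,[-30,0,-65],0],[1,[-45,0,-65],0],[1,[-48,0,-65],0],[1,[-48,0,-65],0],[1,[-48,0,-65],0]]}}

```text
clock: 13.7
ee_pos: [0.5223, 0.146, 0.1786]
tcp_rot: [-0.0, 0.849, 0.529, 0.0]
ft_force: [-0.2, 0.7, -2.1]
width: 0.165
finger_force: 60.0
```

```bash
python3 st.py; python3 ring.py w7|head -1
python3 - <<'E'
from h import *
g=cv2.cvtColor(cv2.imread("pics/w7.png"),6); print(g[155:210,312:322].mean(1).round().astype(int).tolist()); print(g[190,290:345].tolist())
E
```

```text
t 13.7 tcp [0.5223 0.146  0.1786] yaw 63.89 tilt [0.0006 0.0006] tip [0.5215 0.1432 0.1379] F [-0.15  0.7  -2.06] M [ 0.078 -0.038 -0.011] w 0.165 q6 0.582
7 centre [0.54383876 0.18490463] r [0.0278 0.0279 0.028  0.0279 0.0279 0.0278 0.028 ] ang [-160.   -70.2  -24.9   20.1   64.8  109.5  154.5] phase mod45 19.845945519817814
[200, 199, 200, 199, 200, 198, 190, 156, 119, 152, 195, 206, 213, 209, 173, 116, 89, 91, 118, 166, 211, 231, 239, 242, 242, 242, 242, 242, 241, 241, 241, 240, 238, 236, 231, 221, 204, 185, 173, 164, 150, 130, 122, 122, 122, 120, 110, 83, 41, 16, 9, 10, 10, 10, 9]
[122, 121, 121, 117, 115, 114, 116, 116, 120, 119, 119, 120, 111, 101, 105, 115, 120, 122, 124, 123, 122, 126, 146, 194, 230, 227, 223, 231, 238, 240, 240, 240, 239, 239, 240, 241, 243, 243, 237, 223, 189, 138, 121, 123, 123, 125, 126, 128, 129, 129, 132, 131, 130, 136, 142]
```

Ring phase is now 19.8°, so it turned about 30.7° (0.54 rad) to the stop and stayed. Now I carry the spanner above the stand.

Request:
{"api": "servo_tool", "payload": {"targets": [[1,[-10,4,0],4],[1,[-35,12,0],10],[1,[-65,23,0],16],[1,[-95,34,0],22],[1,[-125,44,0],28],[1,[-155,55,0],34],[1,[-185,65,0],40],[1,[-215,76,0],46],[1,[-245,87,0],52],[1,[-265,94,0],58],[1,[-278,98,0],62],[1,[-283.6,100.2,0],65],[1,[-283.6,100.2,0],65],[1,[-283.6,100.2,0],65],[1,[-283.6,100.2,0],65]]}}

```text
clock: 15.0
ee_pos: [0.4877, -0.1523, 0.178]
tcp_rot: [-0.0, 1.0, -0.008, -0.0]
ft_force: [0.3, 0.8, -0.9]
width: 0.167
finger_force: 60.0
```

```bash
python3 st.py; python3 - <<'E'
from h import *
i=camera_info("wrist");im=read_camera("wrist");cv2.imwrite("pics/w8.png",im)
m=cv2.inRange(cv2.cvtColor(im,cv2.COLOR_BGR2HSV),(10,60,60),(30,255,255))
print("stand px",proj(i,[.4857,-.1544,.03],1),"sockets",[proj(i,[.4857+d,-.1544,.03],1).round() for d in(.028,-.028)])
E
```

```text
t 15.0 tcp [ 0.4877 -0.1523  0.178 ] yaw -0.95 tilt [-0.0003  0.0006] tip [ 0.4848 -0.1527  0.1373] F [ 0.3   0.76 -0.92] M [ 0.029 -0.013 -0.041] w 0.167 q6 1.13
stand px [317.54008773 181.22528561] sockets [array([317., 155.]), array([318., 206.])]
```

View pics/w8.png

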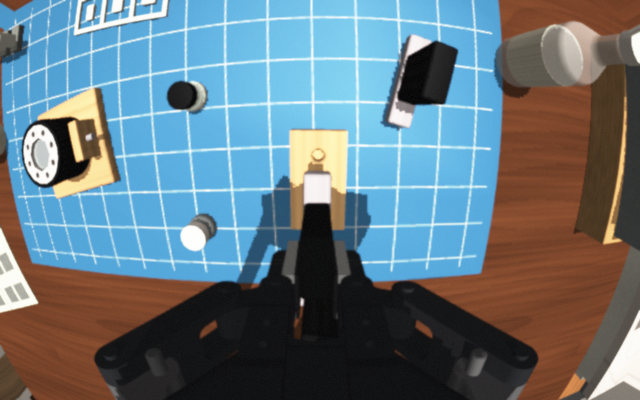

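The socket appears at (318,155), as predicted, with the spanner aligned over the stand. I'll lower it.

Request:
{"api": "servo_tool", "payload": {"targets": [[1,[0,0.8,20],0],[1,[0,0.8,50],0],[1,[0,0.8,80],0],[1,[0,0.8,95],0],[1,[0,0.8,101],0],[1,[0,0.8,104],0],[1,[0,0.8,107],0],[1,[0,0.8,110],0],[1,[0,0.8,112],0],[1,[0,0.8,112],0],[1,[0,0.8,112],0]]}}

```text
clock: 15.97
ee_pos: [0.4878, -0.1541, 0.0669]
tcp_rot: [0.0, 1.0, -0.009, 0.0]
ft_force: [-0.4, -0.2, -1.5]
width: 0.16
finger_force: 60.0
```

```bash
python3 st.py
```

```text
t 15.9667 tcp [ 0.4878 -0.1541  0.0669] yaw -1.08 tilt [ 0.001  -0.0005] tip [ 0.485  -0.1545  0.0262] F [-0.4  -0.23 -1.5 ] M [-0.058 -0.067  0.018] w 0.16 q6 1.129
```

Pins are 4 mm into the sockets with no force. Lowering the last 8 mm.

Request:
{"api": "servo_tool", "payload": {"targets": [[1,[0,0,2],0],[1,[0,0,4],0],[1,[0,0,6],0],[1,[0,0,7.5],0],[1,[0,0,8.3],0],[1,[0,0,8.8],0],[1,[0,0,8.8],0],[1,[0,0,8.8],0]]}}

```text
clock: 16.63
ee_pos: [0.4875, -0.1542, 0.0588]
tcp_rot: [0.0, 1.0, -0.009, -0.0]
ft_force: [-4.8, 0.8, 9.2]
width: 0.167
finger_force: 61.5
```

```bash
python3 st.py
```

```text
t 16.6333 tcp [ 0.4875 -0.1542  0.0588] yaw -1.08 tilt [-0.0001 -0.0005] tip [ 0.4846 -0.1547  0.0181] F [-4.76  0.77  9.23] M [0.211 0.85  0.003] w 0.167 q6 1.129
```

Resting on the stand. I'll release and rise.

Request:
{"api": "servo_tool", "payload": {"targets": [[0.8,[0,0,-0.5],0],[0.6,[0,0,-0.5],0],[0.4,[0,0,-0.5],0],[0.3,[0,0,-0.5],0],[0.3,[0,0,-0.5],0],[0.3,[0,0,-0.5],0],[0.3,[0,0,-5],0],[0.3,[0,0,-20],0],[0.3,[0,0,-50],0],[0.3,[0,0,-85],0],[0.3,[0,0,-120],0],[0.3,[0,0,-150],0],[0.3,[0,0,-170],0],[0.3,[0,0,-180],0],[0.3,[0,0,-180],0],[0.3,[0,0,-180],0]]}}

```text
clock: 17.97
ee_pos: [0.4872, -0.1538, 0.2368]
tcp_rot: [-0.0, 1.0, -0.009, -0.0]
ft_force: [-0.2, -0.0, -0.7]
width: 0.701
finger_force: 0.0
```

```bash
python3 st.py; python3 - <<'E'
from h import *
w=read_camera("wrist");s=read_camera("side");t=read_camera("top")
o=np.zeros((590,800,3),np.uint8);o[:300,:480]=cv2.resize(w,(480,300))
o[:300,480:780]=cv2.resize(s[170:230,335:395],(300,300),interpolation=2)
o[300:590,:400]=cv2.resize(t[100:303,150:430],(400,290),interpolation=2)
o[300:590,400:760]=cv2.resize(w[110:230,245:394],(360,290),interpolation=2)
cv2.imwrite("pics/fin.png",o)
E
```

```text
t 17.9667 tcp [ 0.4872 -0.1538  0.2368] yaw -1.08 tilt [-0.0002  0.0001] tip [ 0.4843 -0.1542  0.1961] F [-0.2  -0.   -0.66] M [ 0.015  0.05  -0.047] w 0.701 q6 1.129
```

View pics/fin.png

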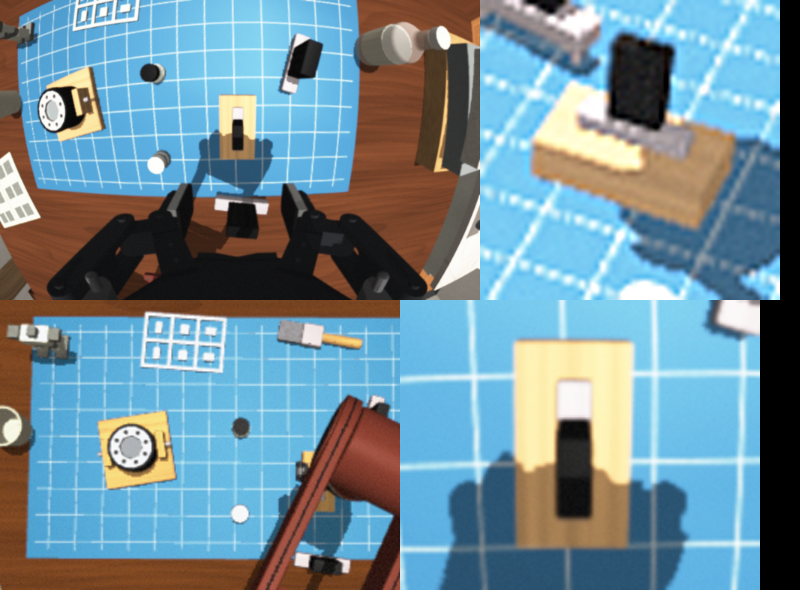

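The spanner stands upright in the stand with its crossbar flat on top, the fingers are clear, and the other things are unmoved. Handing in.

```bash
python3 -c "
from rig import ctrl
print(ctrl.finish_job())"
```

```text
the job is handed in; nothing more can be done
None
```

The ring was turned about 31° clockwise to its stop, where the torque climbed to about 0.57–0.6 N m (slightly over the 0.4–0.5 N m tight range, well under 1 N m); the spanner is back upright in its stand and released, and the job was handed in at about 18 s.

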